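# Lay a culture flask in the dry incubator and lower its lid

### The arm

A 6-joint arm with a two-finger parallel gripper is mounted at the origin on the work surface. World frame = base frame: x ahead of the robot, y to its left, z up, the work surface at z = 0. Lengths are in mm, angles in degrees, forces in N, time in s.
With the tool pointing down it reaches from about 350 to 850 mm from the base axis. Payload 8.1 kg.
Tool frame: the origin (TCP) lies at the very end of the fingers, on their centre line; the grasp point (between the pads) lies 19 mm behind it (r.grip_depth is the distance from the TCP to the grasp point, in mm); z points along the fingers, y is the direction in which the jaws open and shut (so a half turn about z gives the same grasp; the last joint's range is limited). The gripper opens to 85 mm and grips with 20 to 120 N. Pads are 22 mm wide; open, the fingers measure 114 mm over their backs; the gripper's body (76 mm by 85 mm) begins 54 mm behind the grasp point. The pads swing forward as they close: fully open they stand 13 mm farther back than shut.
Start: joints at [-72.101, 7.471, 85.268, -0, 87.261, -4.893], TCP at [232.455, -553.146, 231.292] pointing down, gripper open.
Joint ranges: [-169.43, 169.43], [-51.17, 129.36], [1.28, 143.12], [-76.62, 256.62], [0, 156.53], [-152.29, 152.29]. Speed limits (degrees/s): [136.94, 136.94, 159.86, 180, 180, 180].

### API

Orientations are given as [roll, pitch, yaw] about the fixed x, y, z axes, in that order (R = Rz(yaw) Ry(pitch) Rx(roll)).
In Python, from bench import status, viewer, hand_in, r gives the robot as it stands.
- The arm moves only by the shell command python3 -m crank 'ROWS' [OPENING] [FORCE]. ROWS is a JSON object of lists of equal length, an entry for each row: "slide": the shift along the tool's x, y, z in m, a list of three; "twist": the turn about the tool's z in rad. A call has 1 to 8 rows; each row shifts and turns the commanded pose from where the row before left it, along the tool's axes as they then stand; what a row does not reach is not made up. A row lasts 1/10 s, in which the tool goes at most 50 mm and 8.59 degrees, less where a joint would pass 70% of its speed; a pose out of reach is approached as far as the arm can. A call with a gripper value outside its range is refused whole. OPENING is the closure, from 0 (fully open) to 1 (shut), set as the call begins (- or left out, the last holds). The fingers move at their own pace and stop on an object; FORCE is the grip in N (left out, the last holds). Time passes only in rows, so rows that do not move let the fingers close. It gives the time, the measured TCP pose, the force and the opening at its end, in the units of the state.
- status.sense(): the state, without advancing time (a new reading comes with each control period).
- viewer.snapshot(name): name is "side" or "top" or "wrist"; returns a dict with "img" (384x512x3 uint8, red, green, blue), "fx", "fy", "cx", "cy" (pixels), "R" (3x3) and "t" (3): a world point X has camera coordinates R X + t; the wrist camera has in their place "hand_eye" (4x4, takes a point from camera to tool coordinates, whose origin is the TCP and whose axes are the flange's). Camera axes: x right, y down, z forward; pixel columns grow to the right and rows downward; lengths in mm; the calibration is good to about 2 mm. A picture is of the moment at which its call begins: read the wrist's pose just before it. There is no depth.
- hand_in(): hands the job in, once; it reports no verdict.
The state is a dict: "time": time; "joint_pos": joint angles; "qd": joint speeds; "joint_efforts": joint torques, N m; "tool_pos": TCP position; "tcp_rot": TCP orientation; "ft_force": force on the tool from outside, world axes, zero at the start; "wrist_torque": the same for the moment, N m; "finger_gap": finger opening in mm.
Only numpy, scipy, OpenCV 4.12 (cv2) and the standard library are available. Lean on these libraries where they do the work, as an engineer would, in place of code of your own. Each camera call takes 0.05 s, during which the arm holds its last target.

### The job

The small flat-sided culture flask is standing on end: lay it down on one of its broad faces on the open bench and let go, then take it again by its narrow sides and set it flat in the incubator chamber, between and parallel to the two low ribs, cap towards either the front or the hinge. Then lower the incubator's stiff hinged lid gently until it is fully closed, without letting it slam, and leave the other things on the bench where they are.

Things in the scene. Friction and masses are not known exactly. Their poses are not given: they have to be found in the camera images.
- flask: Loose culture flask, frosted grey-white, 60-130 g, standing on end among two round jars (130 mm apart, any order). Flat-sided body 26 (its x) by 50 (its y) by 72 mm (its z), then a neck and a white cap of 22 mm diameter ending 98 mm from the base. Origin: centre of the base; z points to the cap. Broad faces look along its x, narrow sides along its y; a half turn about z leaves it the same.
- flask_mid (a point): Centre of the flask's flat-sided body, 36 mm from its base; 13 mm above the support when the flask lies on a broad face.
- incubator: Low white open-topped box fixed to the bench, 152 (x) by 142 (y) by 54 mm high, walls 6 mm. Origin: centre of its underside, on the bench; x points from its front (robot side) to its hinge side, z up.
- chamber (a point): Middle of the chamber's aluminium floor, 22 mm above the bench, 32 mm below the rim. The floor is 140 (x) by 130 mm (y); on it two ribs run along the incubator's x, 120 mm long, 6 mm high, 6 mm thick, centred 34 mm either side of the middle (62 mm free between them). A flask riding on a rib keeps the lid from closing.
- lid (a joint): Angle of the incubator's lid, rad: 0 closed, 1.57 upright, stop at 1.9 (leaning back). Starts between 1.55 and 1.8. The hinge is stiff (about 0.3 N m of friction, lid 0.25 kg): the lid stays where it is left, also half-way; pushing at the free edge takes 1 to 3 N. It closes on a hard stop.
- lid_hinge (a point): A point on the hinge axis, middle of the box's far upper edge: x = +76, y = 0, z = 54 mm in the incubator's frame. The hinge axis is the incubator's y.
- lid_tab (a point): Centre of the lid's pull tab, a plate 60 mm wide, 26 mm long, 8 mm thick carrying on from the middle of the lid's free edge: 165 mm from the hinge axis along the lid, tab end at 178 mm. The lid is a flat plate 152 by 142 mm, 8 mm thick, its lower face in the plane of the hinge axis. When it is open the tab end is uppermost and can be pinched from above.
- jar: Bystander: round jar with white lid, 60 mm diameter, 75 mm tall. Origin under its centre.
- vial: Bystander: round jar with black lid, 48 mm diameter, 85 mm tall. Origin under its centre.
- dish: Bystander: shallow round dish, 90 mm diameter, 16 mm high, left of the incubator. Origin under its centre.
- slidebox: Bystander: blue slide box 85 x 40 x 30 mm, beyond the flask. Origin under its centre.
- counter: Bystander: steel block-shaped hand counter 50 x 50 x 30 mm, beyond the flask. Origin under its centre.
- beaker: Bystander: white beaker, 70 mm diameter, 80 mm tall, left of the incubator. Origin under its centre.
- spatula: Bystander: spatula 170 mm long lying at the front right. The bench in front of the flask and jars (x 0.36 to 0.53, y -0.30 to 0) is clear.
Things that resemble listed ones, but are neither listed nor needed, are in the scene too. Leave any yellow look-alike of the incubator alone.

How it is judged (in metres and radians):
On the way, in this order (a step that is already met when the one before it is completed fails the run):
1. the flask lies on a broad face on the bench, let go (angle between the x axis of flask and the z axis of incubator, either way round below 0.12 rad and contact force between flask and the fingers below 0.05 N and height (world z) of flask_mid below 0.018 m), for 0.2 s.
2. the flask lies flat between the ribs in the incubator, let go, with the lid still open (angle between the x axis of flask and the z axis of incubator, either way round below 0.12 rad and contact force between flask and the fingers below 0.05 N and y of flask_mid in the frame of incubator between -0.01 and 0.01 m and x of flask_mid in the frame of incubator between -0.045 and 0.045 m and z of flask_mid in the frame of incubator below 0.039 m and angle between the z axis of flask and the x axis of incubator, either way round below 0.2 rad and value of joint lid above 0.6 rad), for 0.2 s.
At the end, for the whole second after the job is handed in: Flask flat on the chamber floor (within 0.12 rad), body centre within 10 mm of the middle line, 45 mm of the middle along x and under 39 mm above the bench, long axis within 0.2 rad of the incubator's x either way, let go, at rest (under 0.02 m/s); lid closed (below 0.03 rad) (angle between the x axis of flask and the z axis of incubator, either way round below 0.12 rad and contact force between flask and the fingers below 0.05 N and y of flask_mid in the frame of incubator between -0.01 and 0.01 m and x of flask_mid in the frame of incubator between -0.045 and 0.045 m and z of flask_mid in the frame of incubator below 0.039 m and angle between the z axis of flask and the x axis of incubator, either way round below 0.2 rad and value of joint lid below 0.03 rad and linear speed of flask below 0.02 m/s); the robot touches nothing.
It fails at once if the lid slams (closes faster than 3 rad/s) (velocity of joint lid below -3 rad/s).
It fails at once if another thing on the bench is moved by more than 30 mm (distance of any of jar, vial, dish, slidebox, counter, beaker, spatula from where it was at the start of the episode above 0.03 m).
It also fails if it takes over 72 s, if anything falls off the work surface, if the arm or the gripper's body presses on something with over 40 N, if the wrist force passes 120 N, or if a joint passes its speed limit or range.

## Working session

There is one attempt and no reset: what is moved stays moved. The work goes in short steps, Python scripts to look and compute and a shell command to move; the robot and the scene stay as the last step left them, time stands still between calls to the robot, and variables do not carry over. Pictures are saved under pics/ and viewed, and the job is handed in when it is done.

```bash
ls; mkdir -p pics
python3 - <<'E'
from bench import status, viewer, r
import cv2, numpy as np, pickle
s=status.sense();print(s)
for n in ["side","top","wrist"]:
    d=viewer.snapshot(n); cv2.imwrite(f"pics/{n}0.png",cv2.cvtColor(d["img"],cv2.COLOR_RGB2BGR)); pickle.dump(d,open(f"{n}0.pkl","wb"))
    print(n,{k:v for k,v in d.items() if k!="img"})
E
```

```text
pics
{'time': 0.0, 'joint_pos': array([-7.21017184e+01,  7.51478286e+00,  8.53318504e+01,  1.42393831e-03,
        8.72615224e+01, -4.89427225e+00]), 'qd': array([ 0.04157429, -0.03970311,  0.02853787, -0.00244417, -0.00779334,
        0.06847118]), 'joint_efforts': array([-1.26231374e-03, -5.69409442e+01, -5.00546694e+01, -2.04462326e-04,
        1.52307161e-02, -4.10314044e-05]), 'tool_pos': array([ 232.27962714, -552.59864157,  230.22318763]), 'tcp_rot': array([-1.79892360e+02, -1.06445344e-02,  2.27924745e+01]), 'ft_force': array([-0.40982278, -0.54452079, -0.8529909 ]), 'wrist_torque': array([-0.02815726,  0.02172367,  0.01223966]), 'finger_gap': 85.19272862767421}
side {'fx': 446.1216418763064, 'fy': 446.1216418763064, 'cx': 254.74684552266402, 'cy': 190.9958558003725, 'R': array([[-0.85920186, -0.51134867, -0.01716685],
       [-0.35952898,  0.62729653, -0.69082412],
       [ 0.3640207 , -0.58738539, -0.72281902]]), 't': array([481.49422977, 283.10527032, 972.43780794])}
top {'fx': 416.0498730479383, 'fy': 416.0498730479383, 'cx': 256.5244925967248, 'cy': 197.55200025272302, 'R': array([[ 1.64405945e-02, -9.99864617e-01, -6.74302827e-04],
       [-9.98449030e-01, -1.63814345e-02, -5.32088608e-02],
       [ 5.31906112e-02,  1.54804231e-03, -9.98583178e-01]]), 't': array([ -43.63773248,  561.75710858, 1166.79285625])}
wrist {'fx': 265.7731899147139, 'fy': 265.7731899147139, 'cx': 258.22262793286666, 'cy': 193.36163954338986, 'hand_eye': array([[ 8.30403507e-04, -9.52542458e-01, -3.04404627e-01,
         7.75816114e+01],
       [ 9.99999511e-01,  6.27520256e-04,  7.64322856e-04,
         5.42169769e-01],
       [-5.37029903e-04, -3.04405113e-01,  9.52542513e-01,
        -1.42732497e+02],
       [ 0.00000000e+00,  0.00000000e+00,  0.00000000e+00,
         1.00000000e+00]])}
```

View pics/side0.png

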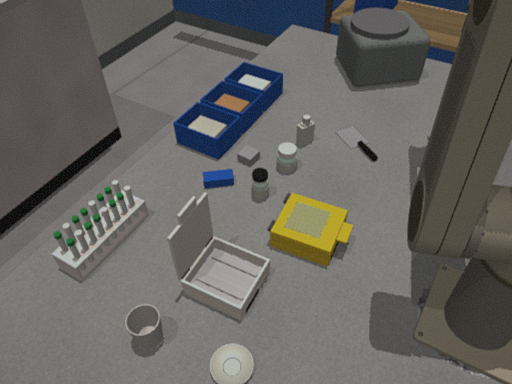

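View pics/top0.png

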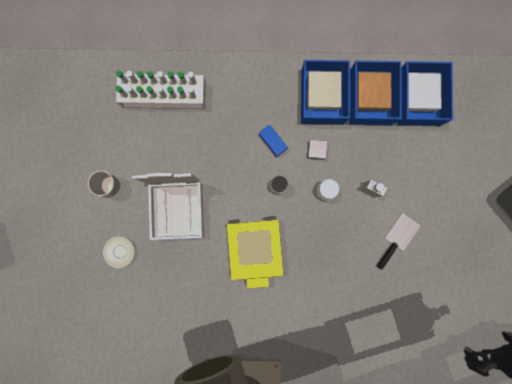

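View pics/wrist0.png

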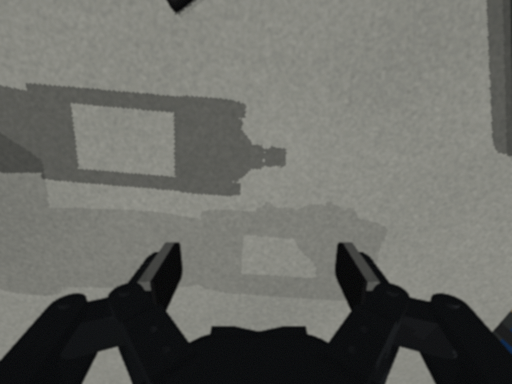

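```bash
cat > h.py <<'E'
import numpy as np, cv2, pickle
from scipy.spatial.transform import Rotation as Ro
def ray(d,u,v):
    c=np.array([(u-d["cx"])/d["fx"],(v-d["cy"])/d["fy"],1.])
    if "R" in d: R=np.array(d["R"]);t=np.array(d["t"]);return -R.T@t, R.T@c
    T=d["T"]@d["hand_eye"]; return T[:3,3],T[:3,:3]@c
def onz(d,u,v,z):
    o,k=ray(d,u,v); return o+k*(z-o[2])/k[2]
def proj(d,X):
    X=np.asarray(X,float)
    if "R" in d: c=np.array(d["R"])@X+d["t"]
    else:
        T=np.linalg.inv(d["T"]@d["hand_eye"]); c=T[:3,:3]@X+T[:3,3]
    return np.array([c[0]/c[2]*d["fx"]+d["cx"],c[1]/c[2]*d["fy"]+d["cy"]])
def tri(d1,p1,d2,p2):
    A=np.zeros((3,3));b=np.zeros(3)
    for d,p in((d1,p1),(d2,p2)):
        o,k=ray(d,*p);k=k/np.linalg.norm(k);P=np.eye(3)-np.outer(k,k);A+=P;b+=P@o
    return np.linalg.solve(A,b)
def toolT(s):
    T=np.eye(4);T[:3,:3]=Ro.from_euler("xyz",s["tcp_rot"],degrees=True).as_matrix();T[:3,3]=s["tool_pos"];return T
def snap(name,tag,crop=None,f=1):
    from bench import status,viewer
    s=status.sense();d=dict(viewer.snapshot(name))
    if name=="wrist": d["T"]=toolT(s)
    pickle.dump(d,open(f"{tag}.pkl","wb"))
    save(d,tag,crop,f); return s,d
def save(d,tag,crop=None,f=1):
    im=cv2.cvtColor(d["img"],cv2.COLOR_RGB2BGR)
    if crop: x0,y0,x1,y1=crop; im=im[y0:y1,x0:x1]
    if f!=1: im=cv2.resize(im,None,fx=f,fy=f,interpolation=cv2.INTER_CUBIC)
    cv2.imwrite(f"pics/{tag}.png",im)
def togo(s,X,yaw=None):
    "tool-frame slide (m) to bring TCP to X, and twist to tool-x yaw"
    T=toolT(s);print("slide m",np.round(T[:3,:3].T@(np.asarray(X)-T[:3,3])/1000,4),"tcp",np.round(s["tool_pos"],1),"rpy",np.round(s["tcp_rot"],2))
E
python3 - <<'E'
import pickle;from h import *
t=pickle.load(open("top0.pkl","rb"));s=pickle.load(open("side0.pkl","rb"))
a=t["img"][160:220,335:415];b=s["img"][100:160,260:340]
c=t["img"][160:250,130:220];e=s["img"][190:320,160:290]
rs=lambda i,w,h:cv2.resize(i,(w,h),interpolation=cv2.INTER_CUBIC)
im=np.vstack([np.hstack([rs(a,400,300),rs(b,400,300)]),np.hstack([rs(c,300,300),rs(e,300,300),np.zeros((300,200,3),np.uint8)])])
cv2.imwrite("pics/crop1.png",im[:,:,::-1])
E
```

```text
(no output)
```

View pics/crop1.png

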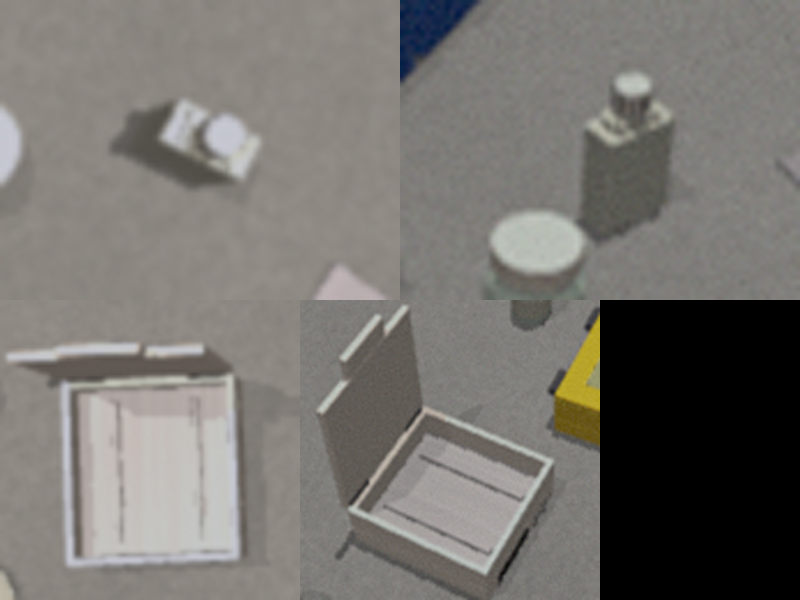

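Run:
```python
import pickle;from h import *
t=pickle.load(open("top0.pkl","rb"));s=pickle.load(open("side0.pkl","rb"))
print("cap",onz(t,380,186.6,98), "side",onz(s,260+232/5,100+82/5,98), "tri",tri(t,(380,186.6),s,(306.4,116.6)))
C=np.array([onz(t,*p,72) for p in [(371.6,180),(387.4,189.6),(383,196.4),(367,188)]]);print(C,C.mean(0))
print("flask y-dir yaw",[np.degrees(np.arctan2(*(b-a)[1::-1])) for a,b in((C[0],C[1]),(C[3],C[2]))])
S=[(585,128),(620,148),(672,118)]
P=np.array([onz(s,260+(u-400)/5,100+v/5,72) for u,v in S]);print("side corners",P)
C=np.array([onz(t,*p,54) for p in [(149.5,184.3),(200.2,183.1),(201.4,237.4),(151,238.9)]]);print(C,C.mean(0))
for i in range(4):
  e=C[(i+1)%4]-C[i];print(np.linalg.norm(e),np.degrees(np.arctan2(e[1],e[0])))
S=[(350,510),(427,409),(552,460),(487,572)]
P=np.array([onz(s,160+(u-300)*13/30,190+(v-300)*13/30,54) for u,v in S]);print("side",P,P.mean(0))
for i in range(4):
  e=P[(i+1)%4]-P[i];print(np.linalg.norm(e),np.degrees(np.arctan2(e[1],e[0])))
for n,p,z in(("jar",(329,189),75),("vial",(279,184),85),("dish",(119,252),16),("beaker",(101,184),80),("yellow",(255,250),54),("spat",(380,267),5)): print(n,onz(t,*p,z).round())
```

```text
cap [ 592.31876351 -360.43738316   98.        ] side [ 592.42645929 -357.65141128   98.        ] tri [ 593.17175373 -361.11676755   94.73138622]
[[ 612.07447444 -345.36483986   72.        ]
 [ 586.70610998 -388.13844681   72.        ]
 [ 568.08428616 -376.24456907   72.        ]
 [ 590.14201723 -332.95946387   72.        ]] [ 589.25172195 -360.6768299    72.        ]
flask y-dir yaw [np.float64(-120.6715237926761), np.float64(-117.00301420239188)]
side corners [[ 610.68890757 -335.02057422   72.        ]
 [ 583.93127856 -328.19413964   72.        ]
 [ 569.54951487 -369.43355671   72.        ]]
[[591.99634199 260.57183713  54.        ]
 [597.59351597 121.15500026  54.        ]
 [448.81592786 114.35614875  54.        ]
 [442.46528182 251.96434453  54.        ]] [520.21776691 187.01183267  54.        ]
139.52914663431085 -87.70097842527645
148.93285435476932 -177.38351268890207
137.75465963150523 92.6423369439706
149.77859287339865 3.2944952317591003
side [[590.39184027 265.6656673   54.        ]
 [595.17870737 126.97269643  54.        ]
 [450.59058875 117.53587572  54.        ]
 [441.17176892 255.26898003  54.        ]] [519.33322633 191.36080487  54.        ]
138.77555355715415 -88.02327072909543
144.89574745628173 -176.2657774264473
138.05477967008883 93.91205694983498
149.5818197470775 3.9855576669501835
jar [ 586. -230.   75.]
vial [596. -94.  85.]
dish [402. 351.  16.]
beaker [589. 384.  80.]
yellow [417. -33.  54.]
spat [ 371. -388.    5.]
```

Candidates for the flask, by top-view pixel:
- White-lidded jar (329,189)
- Black-lidded vial (279,184)
- Grey-white object with flat sides, shoulders and cap (377,188)
- Tubes in the rack (about 160,85)

The crop shows (377,188) with flat sides, a neck and a cap, so that is the flask, at about (592,-360). The incubator is the white box at (176,212), centred near (520,189) with yaw about 3°. The yellow box at (255,250) is the look-alike.

My plan is to straddle the flask with the open jaws along its x axis. I'll then tip it over the clear bench with the rear finger.

```bash
python3 -m crank '{"slide":[[0.048,-0.005,0],[0.048,-0.005,0],[0.048,-0.005,0],[0.048,-0.005,0],[0.048,-0.005,0],[0.048,-0.005,0],[0.048,-0.004,0],[0.048,-0.004,0]],"twist":[0,0,0,0,0,0,0,0]}' 0
python3 -m crank '{"slide":[[0,0,0],[0,0,0],[0,0,0],[0,0,0],[0,0,0],[0,0,0]],"twist":[-0.13,-0.13,-0.13,-0.13,-0.13,-0.017]}'
python3 - <<'E'
from h import *
s,d=snap("wrist","w1",f=1.4)
togo(s,[592,-360,130])
E
```

```text
time: 0.95
tool_pos: [573.2, -368.0, 230.9]
tcp_rot: [-180.0, 0.0, 22.8]
ft_force: [1.1, -0.5, 0.3]
finger_gap: 85.4
time: 1.55
tool_pos: [571.6, -369.2, 230.7]
tcp_rot: [-179.9, -0.0, 61.2]
ft_force: [-0.4, -0.1, 0.4]
finger_gap: 85.2
slide m [0.0179 0.0135 0.1007] tcp [ 571.6 -369.2  230.7] rpy [-1.7995e+02 -1.0000e-02  6.1160e+01]
```

View pics/w1.png

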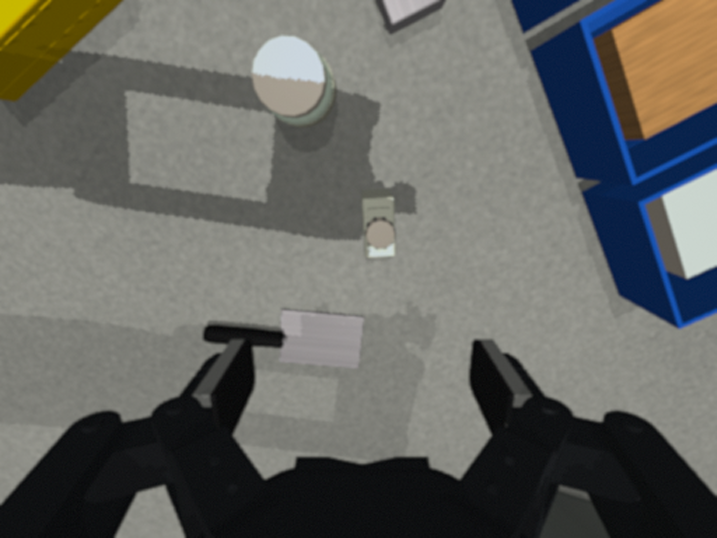

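The wrist view shows the flask lined up with the tool axes, with its cap at (380,233) in the scaled image. The jar is at (290,70), and nothing is in the landing zone to the left.

Run:
```python
import pickle;from h import *
d=pickle.load(open("w1.pkl","rb"))
print(onz(d,380/1.4,233/1.4,98))
C=[onz(d,u/1.4,v/1.4,72) for u,v in((362,198),(393,197),(395,257),(367,259))];print(np.round(C,1),np.mean(C,0))
```

```text
[ 593.17950278 -359.36632925   98.        ]
[[ 592.4 -332.7   72. ]
 [ 614.5 -344.    72. ]
 [ 593.1 -389.    72. ]
 [ 571.7 -379.2   72. ]] [ 592.92189734 -361.23042875   72.        ]
```

```bash
python3 -m crank '{"slide":[[0.018,0.0144,0],[0,0,0.045],[0,0,0.045],[0,0,0.045],[0,0,0.043],[0,0,0],[0,0,0]],"twist":[0,0,0,0,0,0,0]}' 0
python3 - <<'E'
from h import *
s,d=snap("side","s1",(220,60,380,200),5)
togo(s,[593,-360,48])
E
```

```text
time: 2.3
tool_pos: [592.4, -360.2, 53.0]
tcp_rot: [-179.9, -0.0, 60.9]
ft_force: [0.6, 0.2, 1.2]
finger_gap: 85.0
slide m [0.0005 0.0004 0.005 ] tcp [ 592.4 -360.2   53. ] rpy [-1.7987e+02 -1.0000e-02  6.0890e+01]
```

View pics/s1.png

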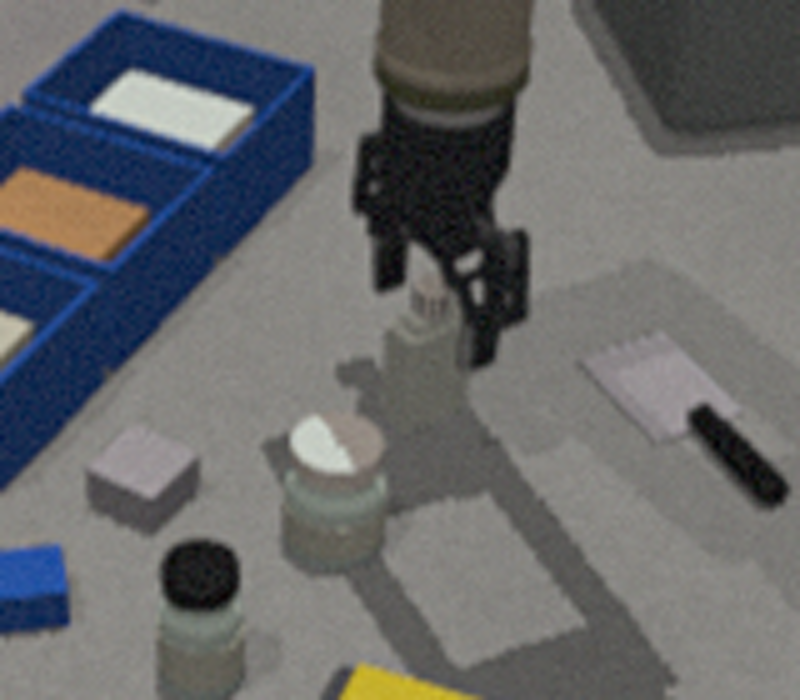

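The jaws straddle the flask (425,370 in the crop), one finger on each broad face. Next I push along -tool y to tip it.

```bash
python3 -m crank '{"slide":[[0,-0.014,0.004],[0,-0.014,0],[0,-0.005,0],[0,-0.005,0],[0,-0.005,0],[0,-0.005,0],[0,-0.004,0],[0,0,0]],"twist":[0,0,0,0,0,0,0,0]}' 0
python3 - <<'E'
from h import *
s,d=snap("side","s2",(220,60,380,200),5)
E
```

```text
time: 3.15
tool_pos: [547.1, -335.1, 49.1]
tcp_rot: [-180.0, -0.0, 61.0]
ft_force: [0.3, 0.9, -0.3]
finger_gap: 85.6
```

View pics/s2.png

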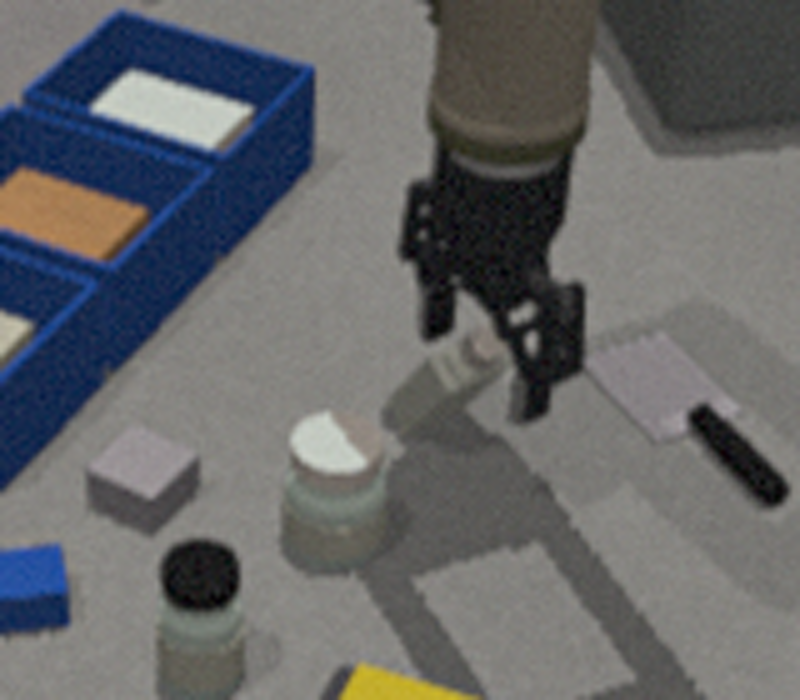

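The flask is tilted about 45° and leaning towards the front finger, cap at (490,350). I'll keep going slowly to let it down.

```bash
python3 -m crank '{"slide":[[0,-0.006,0],[0,-0.006,0],[0,-0.006,0],[0,-0.006,0],[0,-0.006,0],[0,-0.006,0],[0,0,0],[0,0,0]],"twist":[0,0,0,0,0,0,0,0]}' 0
python3 - <<'E'
from h import *
s,d=snap("side","s3",(220,60,380,200),5)
E
```

```text
time: 4.0
tool_pos: [516.1, -317.9, 49.4]
tcp_rot: [180.0, -0.0, 61.0]
ft_force: [-0.4, -0.0, -0.3]
finger_gap: 85.0
```

View pics/s3.png

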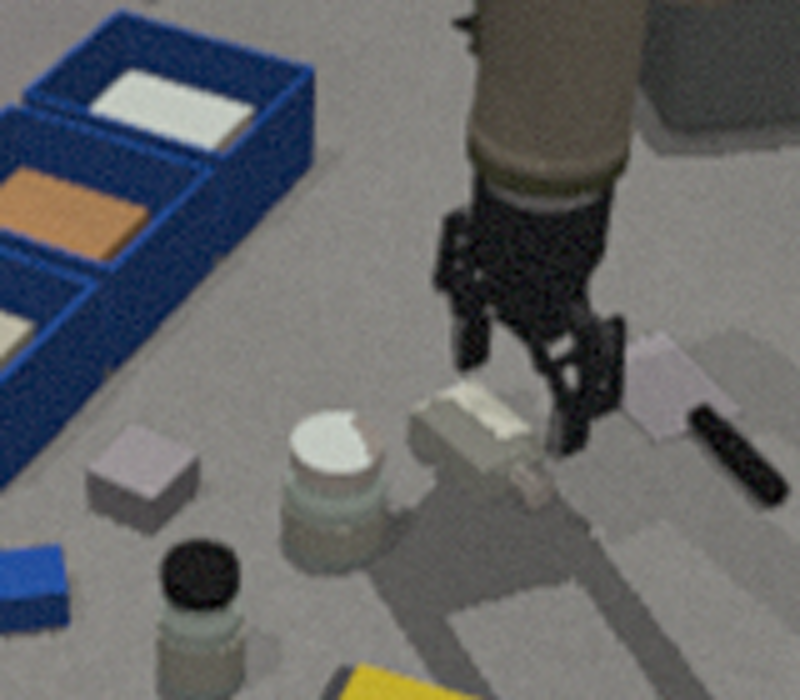

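The flask appears to be lying down, cap at about (530,485). I'll lift straight up and look from above.

```bash
python3 -m crank '{"slide":[[0,0,-0.045],[0,0,-0.045],[0,0,-0.045],[0,0,-0.045],[-0.04,0.01,0],[-0.04,0.01,0],[0,0,0]],"twist":[0,0,0,0,0,0,0]}' 0
python3 - <<'E'
from h import *
s,d=snap("side","s4"); s,d=snap("wrist","w4");s,t=snap("top","t4")
a=pickle.load(open("s4.pkl","rb"))["img"][80:180,260:360]
w=pickle.load(open("w4.pkl","rb"))["img"]; tt=t["img"][150:230,330:410]
rs=lambda i,w,h:cv2.resize(i,(w,h),interpolation=cv2.INTER_CUBIC)
im=np.hstack([rs(w,400,300),rs(a,300,300)]);im=np.vstack([im,np.hstack([rs(tt,300,300),np.zeros((300,400,3),np.uint8)])])
cv2.imwrite("pics/c4.png",im[:,:,::-1])
E
```

```text
time: 4.75
tool_pos: [493.3, -402.1, 229.8]
tcp_rot: [179.9, 0.1, 60.8]
ft_force: [-0.1, 0.7, 0.1]
finger_gap: 85.4
```

View pics/c4.png

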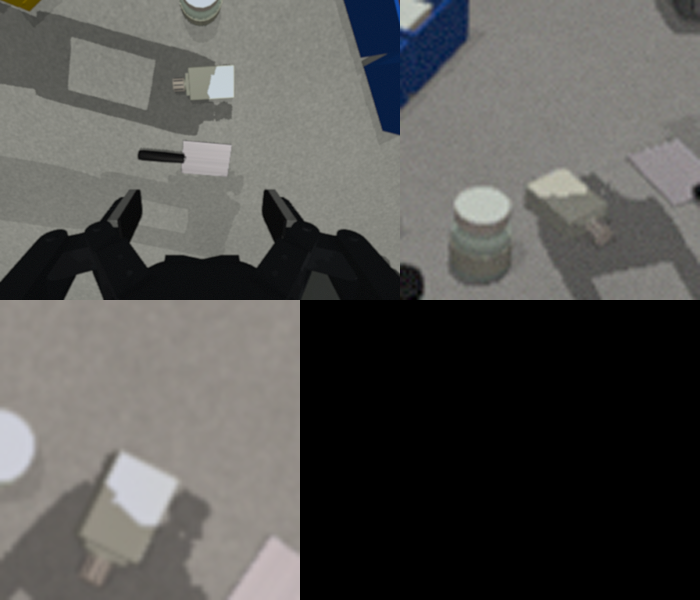

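Wrist, side and top views agree that the flask lies on a broad face, base at (234,84) and cap at (178,86) in the wrist crop. Next I measure its pose.

Run:
```python
import pickle;from h import *
save(pickle.load(open("w4.pkl","rb")),"w4z",(200,60,330,150),6)
t=pickle.load(open("t4.pkl","rb"));w=pickle.load(open("w4.pkl","rb"))
f=lambda d,L,k,o:np.array([onz(d,o[0]+u*k,o[1]+v*k,26) for u,v in L])
for C in (f(t,[(122,151),(179,185),(133,263),(82,235)],80/300,(330,150)),f(w,[(234,66),(233,101),(188,101),(190,70)],1.28,(0,0))):
    b=(C[0]+C[1])/2;e=(C[2]+C[3])/2;print(C.round(),"mid",((b+e)/2).round(1),"len",np.linalg.norm(e-b),"wid",np.linalg.norm(C[0]-C[1]),np.linalg.norm(C[2]-C[3]),"yaw",np.degrees(np.arctan2(*(e-b)[1::-1])))
```

```text
[[ 587. -333.   26.]
 [ 562. -375.   26.]
 [ 503. -341.   26.]
 [ 524. -303.   26.]] mid [ 544.2 -337.9   26. ] len 69.14192362070003 wid 49.5070308329315 43.28764737014319 yaw 152.38302796327758
[[ 589. -333.   26.]
 [ 564. -380.   26.]
 [ 500. -344.   26.]
 [ 527. -305.   26.]] mid [ 544.9 -340.4   26. ] len 70.68227674675435 wid 52.78004275330045 47.161775599481885 yaw 153.21582050722995
```

View pics/w4z.png

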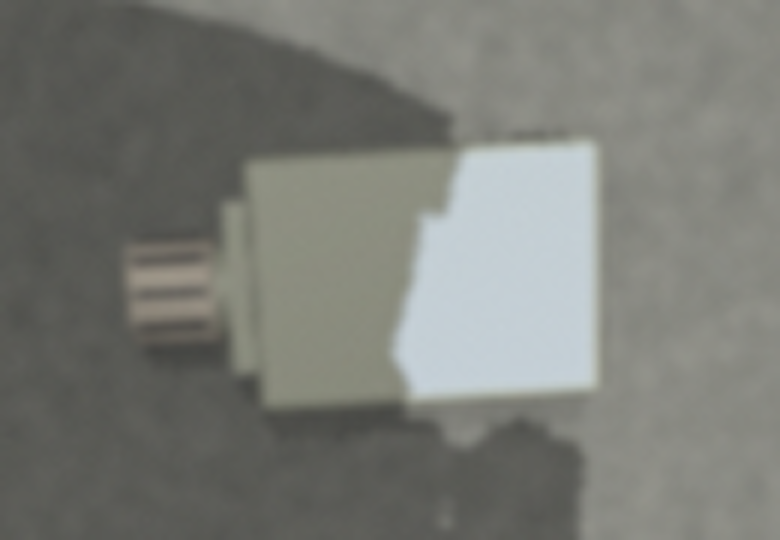

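Run:
```python
import pickle;from h import *
w=pickle.load(open("w4.pkl","rb"))
C=np.array([onz(w,200+u/6,60+v/6,26) for u,v in[(599,141),(598,386),(262,408),(247,160)]])
b=(C[0]+C[1])/2;e=(C[2]+C[3])/2;print(C.round(),"mid",C.mean(0),"len",np.linalg.norm(e-b),"wid",np.linalg.norm(C[0]-C[1]),np.linalg.norm(C[2]-C[3]))
a=lambda p,q:np.degrees(np.arctan2(*(q-p)[1::-1]));print(a(C[0],C[3]),a(C[1],C[2]),a(C[1],C[0])+90,a(C[2],C[3])+90)
```

```text
[[ 590. -332.   26.]
 [ 568. -375.   26.]
 [ 504. -345.   26.]
 [ 526. -301.   26.]] mid [ 547.08044196 -338.15447013   26.        ] len 70.93088473188715 wid 47.83033162633474 48.77166314896418
153.7524350248016 154.51371614296752 153.36085433734988 153.4754074002428
```

```bash
python3 -m crank '{"slide":[[0,0,0],[0,0,0],[0,0,0],[0,0,0],[0,0,0],[0,0,0]],"twist":[-0.147,-0.147,-0.147,-0.147,-0.147,-0.147]}' 0
python3 -m crank '{"slide":[[0,0,0],[0,0,0],[0,0,0],[0,0,0],[0,0,0],[0,0,0]],"twist":[-0.147,-0.147,-0.147,-0.147,-0.147,0]}' 0
python3 - <<'E'
from h import *
from bench import status
s=status.sense();togo(s,[546,-338,80])
E
```

```text
time: 5.5
tool_pos: [495.5, -396.2, 229.2]
tcp_rot: [180.0, -0.0, 112.0]
ft_force: [-0.0, 0.6, -0.3]
finger_gap: 85.5
time: 6.1
tool_pos: [495.4, -396.4, 229.2]
tcp_rot: [180.0, -0.0, 153.9]
ft_force: [-0.1, 0.2, 0.3]
finger_gap: 85.4
slide m [-0.0198  0.0746  0.1492] tcp [ 495.4 -396.4  229.2] rpy [ 1.7998e+02 -1.0000e-02  1.5389e+02]
```

```bash
python3 -m crank '{"slide":[[-0.010,0.037,0.04],[-0.010,0.0376,0.04],[0,0,0.04],[0,0,0],[0,0,0]],"twist":[0,0,0,0,0]}' 0
python3 - <<'E'
from h import *
s,d=snap("wrist","w5",f=1.4);togo(s,[546,-338,4])
s,d=snap("side","s5",(220,60,380,200),5)
E
```

```text
time: 6.6
tool_pos: [540.2, -344.8, 117.2]
tcp_rot: [180.0, -0.1, 153.5]
ft_force: [0.1, -0.1, 0.2]
finger_gap: 85.3
slide m [-0.0024  0.0086  0.1132] tcp [ 540.2 -344.8  117.2] rpy [ 1.7999e+02 -1.3000e-01  1.5355e+02]
```

View pics/w5.png

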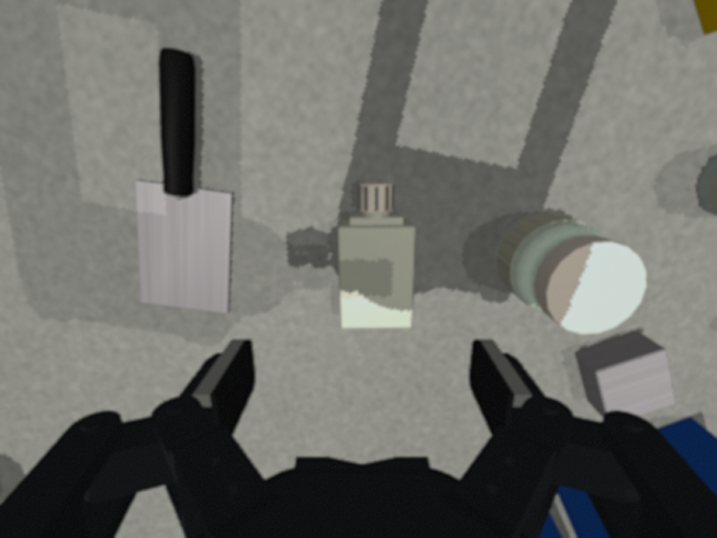

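View pics/s5.png

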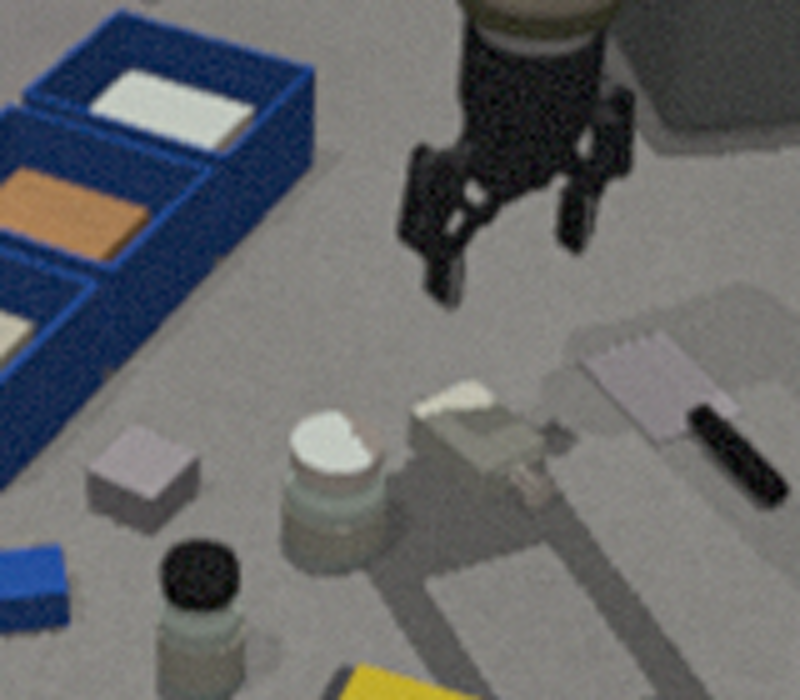

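Run:
```python
import pickle;from h import *
w=pickle.load(open("w5.pkl","rb"))
C=np.array([onz(w,u/1.4,v/1.4,26) for u,v in[(342,327),(411,327),(414,227),(339,226)]])
print(C.round(1),C.mean(0));a=lambda p,q:np.degrees(np.arctan2(*(q-p)[1::-1]))
print(a(C[0],C[3]),a(C[1],C[2]),a(C[1],C[0]),a(C[2],C[3]))
from bench import status
m=C.mean(0);togo(status.sense(),[m[0],m[1],4])
```

```text
[[ 567.8 -374.3   26. ]
 [ 589.1 -331.4   26. ]
 [ 525.9 -301.    26. ]
 [ 504.  -343.5   26. ]] [ 546.72188283 -337.57558267   26.        ]
154.22195432318543 154.35172022290513 -116.42320804922282 -117.18593172762733
slide m [0.0002 0.0105 0.1165] tcp [ 541.8 -346.8  120.5] rpy [-179.95    0.22  153.54]
```

```bash
python3 -m crank '{"slide":[[0,0.010,0.02],[0,0,0.035],[0,0,0.035],[0,0,0],[0,0,0],[0,0,0]],"twist":[0,0,0,0,0,0]}' 0
python3 -m crank '{"slide":[[0,0,0],[0,0,0],[0,0,0]],"twist":[0,0,0]}' 0
python3 - <<'E'
from h import *
s,d=snap("wrist","w6");togo(s,[546.5,-337.8,4])
s,d=snap("side","s6",(220,60,380,200),5);togo(s,[546.5,-337.8,4])
E
```

```text
time: 7.3
tool_pos: [547.1, -338.4, 31.3]
tcp_rot: [-179.9, 0.3, 153.6]
ft_force: [-0.0, 0.6, 0.5]
finger_gap: 85.3
time: 7.6
tool_pos: [545.7, -336.9, 28.5]
tcp_rot: [-180.0, 0.1, 153.7]
ft_force: [0.1, -0.9, 0.1]
finger_gap: 85.4
slide m [-0.0011 -0.0004  0.0245] tcp [ 545.7 -336.9   28.5] rpy [-1.7998e+02  9.0000e-02  1.5365e+02]
slide m [-0.0013 -0.0005  0.0241] tcp [ 545.5 -336.7   28.1] rpy [-1.7999e+02  6.0000e-02  1.5366e+02]
```

View pics/w6.png

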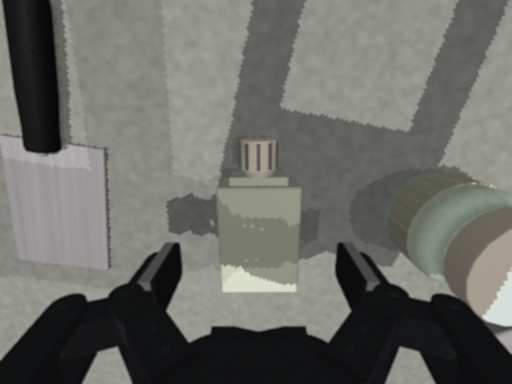

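The flask is centred between the pads (column 259) and square to them. I descend and close.

```bash
python3 -m crank '{"slide":[[0,0,0.012],[0,0,0.012],[0,0,0],[0,0,0],[0,0,0]],"twist":[0,0,0,0,0]}' 0
python3 -m crank '{"slide":[[0,0,0],[0,0,0],[0,0,0],[0,0,0],[0,0,0],[0,0,0],[0,0,0],[0,0,0]],"twist":[0,0,0,0,0,0,0,0]}' 1 30
python3 - <<'E'
from h import *
s,d=snap("wrist","w7");print(s["finger_gap"],s["tool_pos"])
E
```

```text
time: 8.2
tool_pos: [545.2, -336.5, 3.3]
tcp_rot: [180.0, -0.0, 153.7]
ft_force: [-0.1, -0.3, 0.8]
finger_gap: 85.2
time: 9.0
tool_pos: [545.5, -336.8, 3.9]
tcp_rot: [-180.0, 0.1, 153.7]
ft_force: [-0.5, 0.4, 5.6]
finger_gap: 49.3
49.30718143762918 [ 545.53282118 -336.76037059    3.91787234]
```

View pics/w7.png

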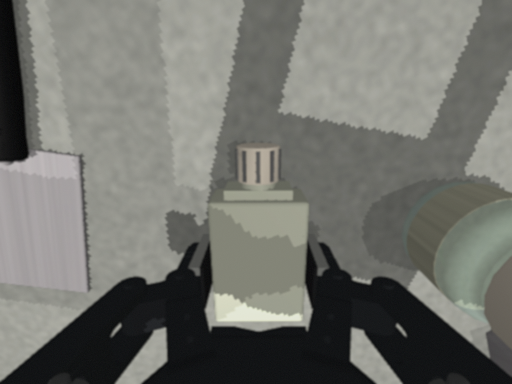

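Run:
```python
import pickle;from h import *
w=pickle.load(open("w7.pkl","rb"))
C=np.array([onz(w,u,v,26) for u,v in[(215,322),(303,322),(308,203),(211,203)]])
T=w["T"];print(((C-T[:3,3])@T[:3,:3]).round(1))
from bench import status
s=status.sense();togo(s,[545,-336,160]);print(s["joint_pos"].round(0))
```

```text
[[-37.  -25.1 -22. ]
 [-37.   24.6 -22.1]
 [ 34.5  23.3 -22.1]
 [ 34.5 -23.5 -22.1]]
slide m [ 0.0007  0.0004 -0.156 ] tcp [ 545.5 -336.8    4. ] rpy [-1.7999e+02  6.0000e-02  1.5366e+02]
[ -36.   25.   89.    0.   66. -100.]
```

```bash
python3 -m crank '{"slide":[[0,0,-0.02],[0,0,-0.045],[0,0,-0.045],[0,0,-0.045],[0,0,-0.02],[0,0,0]],"twist":[0,0,0,0,0,0]}' 1 30
python3 -m crank '{"slide":[[0,0,0],[0,0,0],[0,0,0],[0,0,0],[0,0,0]],"twist":[-0.128,-0.128,-0.128,-0.128,0]}' 1 30
python3 -m crank '{"slide":[[0,0.03,0],[0,0.048,0],[0,0.048,0],[0,0.048,0],[0,0.048,0],[0,0.048,0],[0,0.048,0],[0,0.048,0]],"twist":[0,0,0,0,0,0,0,0]}' 1 30
python3 - <<'E'
from h import *
from bench import status
s=status.sense();togo(s,[515,189,160]);print(s["joint_pos"].round(0),s["finger_gap"])
E
```

```text
time: 9.65
tool_pos: [547.1, -337.9, 183.0]
tcp_rot: [-179.9, 0.4, 153.7]
ft_force: [0.8, -0.6, -0.7]
finger_gap: 49.1
time: 10.15
tool_pos: [544.0, -335.7, 175.5]
tcp_rot: [179.9, -0.2, -176.9]
ft_force: [-0.3, 0.1, -0.8]
finger_gap: 49.3
time: 10.95
tool_pos: [524.8, 30.9, 176.9]
tcp_rot: [180.0, -0.1, -177.3]
ft_force: [1.8, 0.6, -1.5]
finger_gap: 49.6
slide m [0.0022 0.1584 0.0169] tcp [524.8  30.9 176.9] rpy [ 1.7999e+02 -1.1000e-01 -1.7728e+02]
[ -2.  -2. 101.   0.  81. -95.] 49.64522405643966
```

```bash
python3 -m crank '{"slide":[[0.002,0.045,0],[0,0.045,0],[0,0.045,0],[0,0.022,0],[0,0,0],[0,0,0],[0,0,0]],"twist":[0,0,0,0,0,0,0]}' 1 30
python3 - <<'E'
from h import *
s,d=snap("wrist","w8",f=1.5);togo(s,[515,189,160])
s,d=snap("side","s8",(140,150,300,330),4)
E
```

```text
time: 11.65
tool_pos: [515.6, 184.6, 177.5]
tcp_rot: [-180.0, -0.1, -177.1]
ft_force: [0.5, 0.4, -0.9]
finger_gap: 49.2
slide m [0.0004 0.0045 0.0175] tcp [515.6 184.6 177.5] rpy [-1.7996e+02 -7.0000e-02 -1.7714e+02]
```

View pics/w8.png

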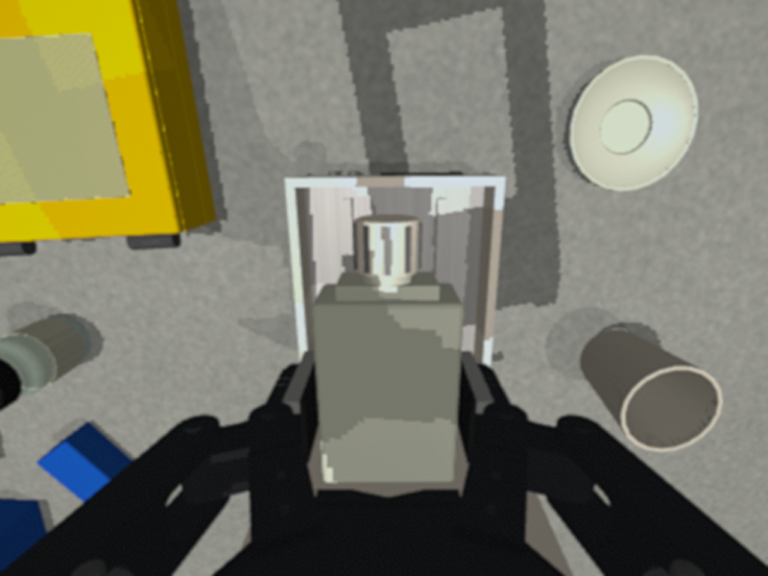

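View pics/s8.png

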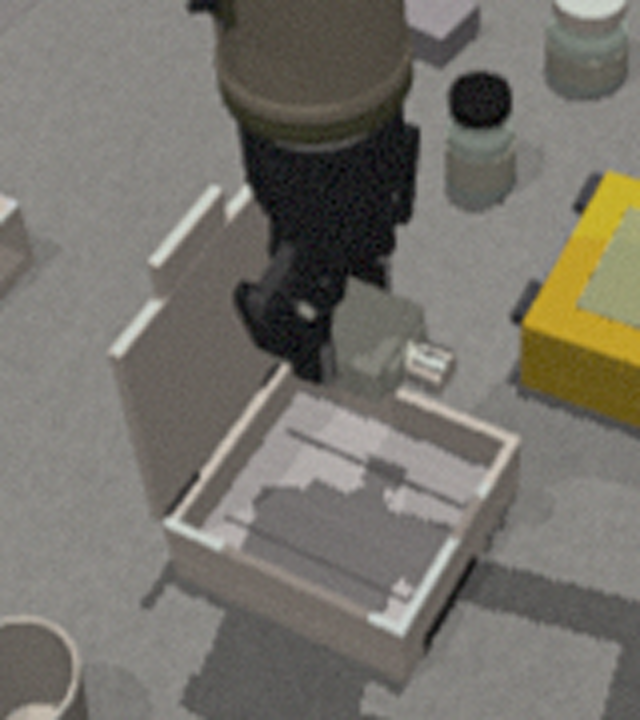

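Run:
```python
import pickle;from h import *
w=pickle.load(open("w8.pkl","rb"));t=pickle.load(open("t4.pkl","rb"))
g=lambda u,v,z:onz(w,u/1.5,v/1.5,z)
L=g(286,179,54);R=g(505,178,54);L2=g(300,340,54);R2=g(491,362,54)
print(L,R,(L+R)/2,np.linalg.norm(L-R));print(L2,R2)
a=lambda p,q:np.degrees(np.arctan2(*(q-p)[1::-1]));print(a(L,L2),a(R,R2),a(L,R)-90)
print("ribs",g(352,197,28),g(437,197,28),(g(352,197,28)+g(437,197,28))/2)
# flask in tool
T=w["T"];z=T[2,3]+22;C=np.array([g(u,v,z) for u,v in((315,303),(463,303),(455,480),(321,488))]);print(((C-T[:3,3])@T[:3,:3]).round(1),C.mean(0))
save(t,"t4i",(135,165,215,250),8)
```

```text
[450.86556684 115.137087    54.        ] [443.09738164 255.91392579  54.        ] [446.98147424 185.52550639  54.        ] 140.99100340246872
[564.10754367 122.32205954  54.        ] [574.79472109 264.05386749  54.        ]
3.6304339960730423 3.536835044917774 3.158426516396787
ribs [462.25277014 155.70578566  28.        ] [459.16273843 216.52374065  28.        ] [460.70775428 186.11476316  28.        ]
[[ 35.3 -24.  -21.9]
 [ 35.4  23.6 -22. ]
 [-35.2  24.8 -22.1]
 [-39.  -25.8 -22. ]] [516.51834995 184.30631929 199.51169583]
```

View pics/t4i.png

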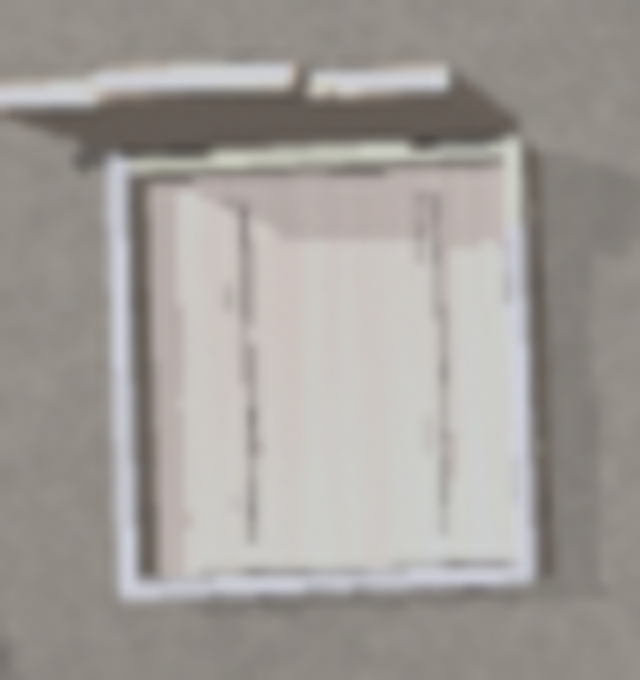

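Front-rim corners at (286,179) and (505,178) in the wrist view put the incubator midline at y ≈ 189.5, with yaw about 3.4°. Top and side views agree. The cap end reaches 62 mm from mid-body towards the front, so I aim for flask_mid at about x = +8 in the incubator frame. I correct and descend partway.

```bash
python3 -m crank '{"slide":[[-0.014,0.0054,0],[0,0,0.03],[0,0,0.03],[0,0,0.03],[0,0,0],[0,0,0],[0,0,0]],"twist":[-0.009,0,0,0,0,0,0]}' 1 30
python3 - <<'E'
from h import *
s,d=snap("wrist","w9",f=1.5);togo(s,[530.5,190.4,29])
s,d=snap("side","s9",(140,150,300,330),4)
s,d=snap("top","t9",(135,165,215,250),7);togo(s,[530.5,190.4,29])
E
```

```text
time: 12.45
tool_pos: [531.1, 191.7, 90.6]
tcp_rot: [180.0, 0.2, -176.5]
ft_force: [-0.1, 0.1, -0.9]
finger_gap: 49.4
slide m [ 0.0008 -0.0013  0.0616] tcp [531.1 191.7  90.6] rpy [ 1.7997e+02  1.7000e-01 -1.7654e+02]
slide m [ 0.001  -0.0016  0.0618] tcp [531.2 192.   90.8] rpy [ 179.96    0.21 -176.52]
```

View pics/w9.png

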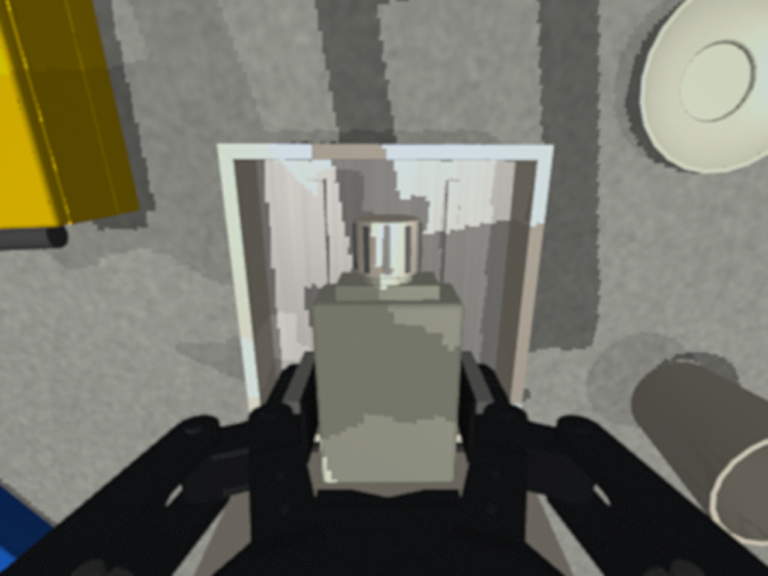

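View pics/s9.png

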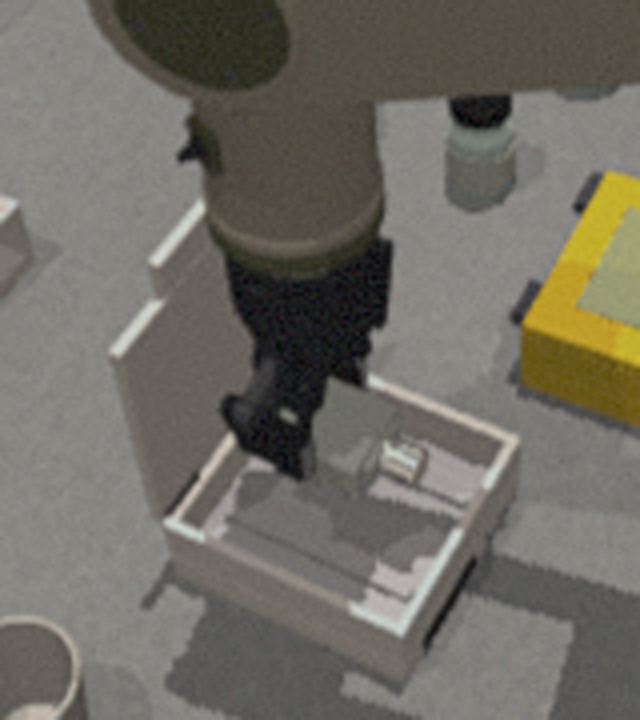

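Run:
```python
import pickle;from h import *
w=pickle.load(open("w9.pkl","rb"))
T=w["T"];g=lambda u,v,z:(onz(w,u/1.5,v/1.5,z)-T[:3,3])@T[:3,:3]
print(g(218,144,54),g(553,145,54),"ribs",g(325,180,28),g(447,180,28))
for l in([(218,144),(250,405)],[(553,145),(516,400)],[(264,165),(277,360)],[(514,165),(489,360)]): p,q=[g(*x,54) for x in l];print(np.degrees(np.arctan2(q[1]-p[1],q[0]-p[0]))%180)
z=T[2,3]+22;print([g(u,v,z).round(1) for u,v in((315,303),(463,303))])
```

```text
[ 85.66331769 -72.2264505   36.31059493] [85.3856909  69.24026155 36.38944984] ribs [ 69.94465122 -31.68963239  62.37996276] [69.99407315 28.87535512 62.41322027]
179.99767745508512
1.435149536166648
1.4272042373467002
2.0236522727933277
[array([ 35.4, -23.9, -22.1]), array([ 35.4,  23.6, -22.1])]
```

```bash
python3 -m crank '{"slide":[[0,-0.0012,0.02],[0,0,0.02],[0,0,0.012],[0,0,0],[0,0,0],[0,0,0]],"twist":[0,0,0,0,0,0]}' 1 30
python3 -m crank '{"slide":[[0,0,0.004],[0,0,0.003],[0,0,0],[0,0,0],[0,0,0]],"twist":[0,0,0,0,0]}' 1 30
```

```text
time: 13.2
tool_pos: [530.6, 190.9, 37.7]
tcp_rot: [180.0, 0.1, -176.5]
ft_force: [0.4, -0.0, -1.2]
finger_gap: 49.0
time: 13.7
tool_pos: [529.7, 190.6, 29.4]
tcp_rot: [180.0, 0.0, -176.5]
ft_force: [0.5, -0.2, -0.4]
finger_gap: 49.2
```

```bash
python3 -m crank '{"slide":[[0,0,0.001],[0,0,0.001],[0,0,0],[0,0,0]],"twist":[0,0,0,0]}' 1 30
python3 -m crank '{"slide":[[0,0,0],[0,0,0],[0,0,0],[0,0,0],[0,0,0]],"twist":[0,0,0,0,0]}' 0.25 30
```

```text
time: 14.1
tool_pos: [529.6, 190.6, 27.3]
tcp_rot: [-180.0, -0.0, -176.5]
ft_force: [0.4, -0.1, -1.0]
finger_gap: 49.4
time: 14.6
tool_pos: [529.7, 190.6, 27.4]
tcp_rot: [180.0, 0.0, -176.5]
ft_force: [0.6, 0.4, 0.7]
finger_gap: 64.3
```

```bash
python3 -m crank '{"slide":[[0,0,-0.01],[0,0,-0.03],[0,0,-0.045],[0,0,-0.045],[0,0,-0.045],[0,0,0],[0,0,0]],"twist":[0,0,0,0,0,0,0]}' 0.25 30
python3 - <<'E'
from h import *
s,d=snap("wrist","w10",f=1.5)
s,d=snap("side","s10",(140,150,300,330),4)
E
```

```text
time: 15.3
tool_pos: [530.8, 190.9, 204.9]
tcp_rot: [180.0, 0.2, -176.5]
ft_force: [-0.0, 0.3, -1.0]
finger_gap: 63.6
```

View pics/w10.png

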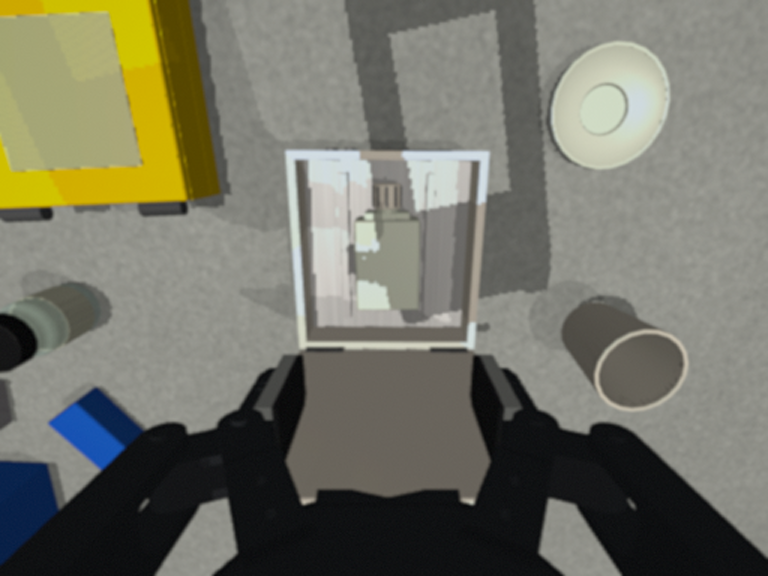

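View pics/s10.png

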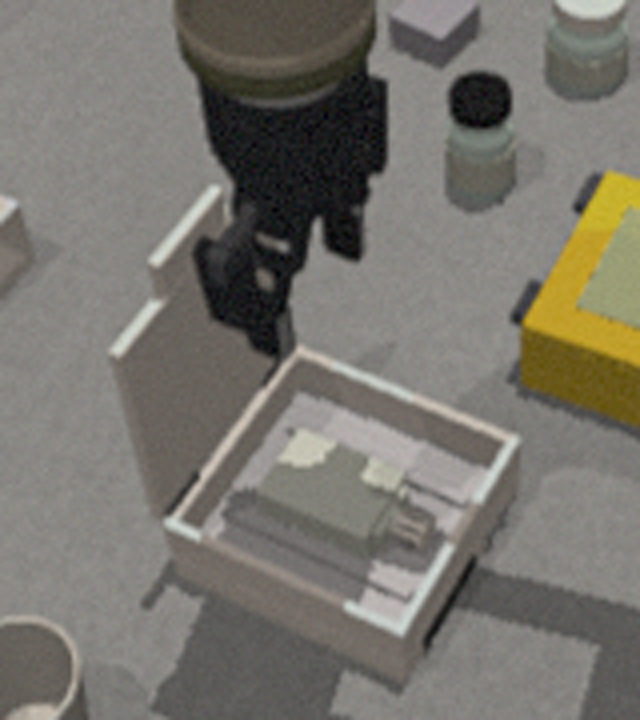

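The flask sits between the ribs: its body spans columns 356-421 and the rib lines are at about 349 and 428. I'll put numbers on this and work out the lid angle from its tab and edge pixels.

Run:
```python
import pickle;from h import *
w=pickle.load(open("w10.pkl","rb"))
g=lambda u,v,z:onz(w,u/1.5,v/1.5,z)
F=np.array([g(286,151,54),g(490,151,54),g(475,348,54),g(303,349,54)]);print(F.round(1))
c=F.mean(0);yaw=(F[2]+F[3]-F[0]-F[1])[:2];th=np.arctan2(yaw[1],yaw[0]);print("inc centre",c,np.degrees(th))
B=np.array([g(356,217,48),g(421,217,48),g(418,309,48),g(357,309,48)]);m=B.mean(0)
R=np.array([[np.cos(th),np.sin(th)],[-np.sin(th),np.cos(th)]]);print("flask mid in inc",R@(m-c)[:2]);y=(B[2]+B[3]-B[0]-B[1]);print("dyaw",np.degrees(np.arctan2(y[1],y[0])-th),np.linalg.norm(B[0]-B[1]),np.linalg.norm(B[0]-B[3]))
# lid: hinge and tab end. side pic tab-end inner corners
t=pickle.load(open("t4.pkl","rb"));s=pickle.load(open("s10.pkl","rb"))
S=lambda u,v:(140+u/4,150+v/4); Tt=lambda u,v:(135+u/8,165+v/8)
for z in (1.55,1.65,1.75):
  for y0 in(-30,30):
    p=np.array([76+178*np.cos(z),y0,54+178*np.sin(z)]);P=np.array([*(c[:2]+R.T@p[:2]),p[2]])
    u=proj(s,P);v=proj(t,P);print(z,y0,P.round(),((u-[140,150])*4).round(),((v-[135,165])*8).round())
```

```text
[[450.3 114.8  54. ]
 [441.5 256.3  54. ]
 [592.4 265.6  54. ]
 [601.9 126.1  54. ]]
inc centre [521.52026778 190.67079294  54.        ] 3.883898350626264
flask mid in inc [ 7.14820441 -0.43865564]
dyaw -0.9008197268071894 48.44091451884452 73.26213342109337
1.55 -30 [603. 166. 232.] [217. 184.] [284.  70.]
1.55 30 [599. 226. 232.] [153. 263.] [78. 80.]
1.65 -30 [585. 165. 231.] [246. 195.] [287. 131.]
1.65 30 [581. 225. 231.] [183. 275.] [ 81. 141.]
1.75 -30 [568. 164. 229.] [276. 210.] [291. 192.]
1.75 30 [564. 224. 229.] [214. 290.] [ 85. 202.]
```

The flask is at about (7.1, -0.4) mm in the incubator frame with 1° of yaw, and it's let go. The lid is at about 1.59 rad. I shut the fingers, go up and over, and come down behind the tab.

```bash
python3 -m crank '{"slide":[[0,0,-0.045],[0,0,-0.045],[0,0,0],[-0.04,0,0],[-0.045,0,0],[-0.04,0,0],[0,0,0],[0,0,0]],"twist":[0,0,0,0,0,0,0,0]}' 1 30
python3 - <<'E'
from h import *
s,d=snap("side","s11",(120,100,330,330),3);c=np.array([521.3,190.3]);th=np.radians(3.5)
v=s["tool_pos"][:2]-c;print("inc",v@[np.cos(th),np.sin(th)],v@[-np.sin(th),np.cos(th)],s["tool_pos"],s["finger_gap"])
E
```

```text
time: 16.2
tool_pos: [653.9, 197.9, 288.0]
tcp_rot: [-179.9, -0.4, -176.5]
ft_force: [0.2, -0.3, -0.7]
finger_gap: 0.0
inc 132.82126837539033 -0.5211043717137206 [653.9053426  197.88841205 288.04863076] 0.0048566239114033
```

View pics/s11.png

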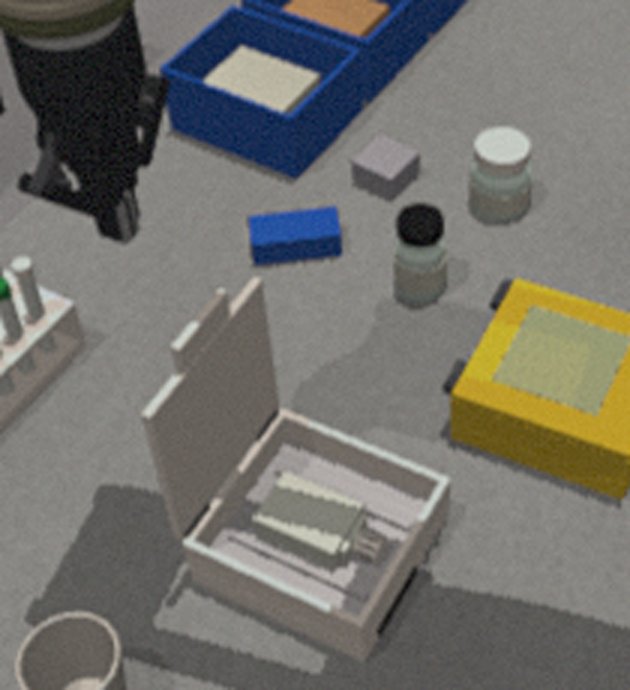

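The gripper is behind and above the lid, and the flask lies flat in the chamber. I descend behind the tab and push it forward gently.

```bash
python3 -m crank '{"slide":[[0,0,0.03],[0,0,0.03],[0,0,0.025],[0,0,0],[0.012,0,0],[0.01,0,0],[0,0,0],[0,0,0]],"twist":[0,0,0,0,0,0,0,0]}' 1 30
python3 -m crank '{"slide":[[0.01,0,0],[0.01,0,0],[0.01,0,0.001],[0.01,0,0.001],[0.01,0,0.001],[0.01,0,0.001],[0,0,0],[0,0,0]],"twist":[0,0,0,0,0,0,0,0]}' 1 30
python3 - <<'E'
from h import *
s,d=snap("side","s12",(120,100,330,330),3);c=np.array([521.3,190.3]);th=np.radians(3.5)
v=s["tool_pos"][:2]-c;print("inc",v@[np.cos(th),np.sin(th)],v@[-np.sin(th),np.cos(th)],s["tool_pos"],s["ft_force"])
E
```

```text
time: 17.05
tool_pos: [632.8, 197.2, 209.7]
tcp_rot: [180.0, 0.2, -176.5]
ft_force: [0.1, 0.1, -0.4]
finger_gap: 0.3
time: 17.85
tool_pos: [572.6, 193.2, 203.7]
tcp_rot: [180.0, 0.0, -176.5]
ft_force: [0.4, -0.8, 0.7]
finger_gap: -0.1
inc 51.399464715343576 -0.2265997571316302 [572.61742794 193.21168515 203.72434542] [ 0.37812615 -0.7951249   0.73355825]
```

View pics/s12.png

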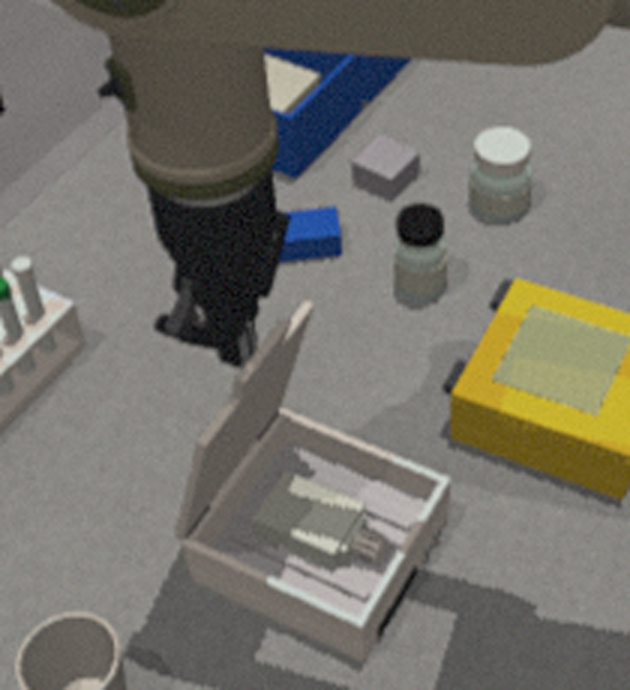

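The lid has moved to about 1.2 rad and the contact is light. I continue along the arc.

```bash
python3 -m crank '{"slide":[[0.01,0,0.004],[0.011,0,0.006],[0.01,0,0.006],[0.011,0,0.007],[0.011,0,0.007],[0.011,0,0.008],[0,0,0],[0,0,0]],"twist":[0,0,0,0,0,0,0,0]}' 1 30
python3 - <<'E'
from h import *
s,d=snap("side","s13",(120,100,330,330),3);c=np.array([521.3,190.3]);th=np.radians(3.5)
v=s["tool_pos"][:2]-c;print("inc",v@[np.cos(th),np.sin(th)],v@[-np.sin(th),np.cos(th)],s["tool_pos"],s["ft_force"])
E
```

```text
time: 18.7
tool_pos: [508.9, 189.3, 165.5]
tcp_rot: [-180.0, -0.0, -176.5]
ft_force: [0.3, -0.7, -0.6]
finger_gap: 0.2
inc -12.390740297190087 -0.22562575950100963 [508.94614505 189.31835848 165.51932495] [ 0.28998574 -0.73024461 -0.60357436]
```

View pics/s13.png

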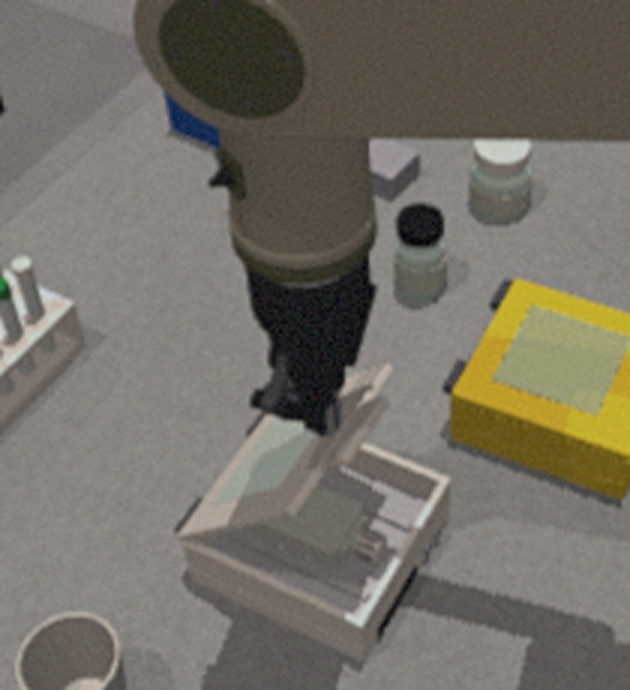

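The lid is at about 45° and the fingertip is near its free edge. I keep following the arc.

```bash
python3 -m crank '{"slide":[[0.009,0,0.009],[0.009,0,0.010],[0.008,0,0.011],[0.006,0,0.011],[0.006,0,0.012],[0.005,0,0.012],[0,0,0],[0,0,0]],"twist":[0,0,0,0,0,0,0,0]}' 1 30
python3 - <<'E'
from h import *
s,d=snap("side","s14",(120,100,330,330),3);c=np.array([521.3,190.3]);th=np.radians(3.5)
v=s["tool_pos"][:2]-c;print("inc",v@[np.cos(th),np.sin(th)],v@[-np.sin(th),np.cos(th)],s["tool_pos"],s["ft_force"])
E
```

```text
time: 19.55
tool_pos: [465.4, 186.5, 99.9]
tcp_rot: [-180.0, -0.1, -176.5]
ft_force: [0.1, 0.6, 0.2]
finger_gap: -0.2
inc -56.07041204327076 -0.35693529751430825 [465.35596096 186.52071369  99.85006005] [0.09600466 0.62083953 0.16368072]
```

View pics/s14.png

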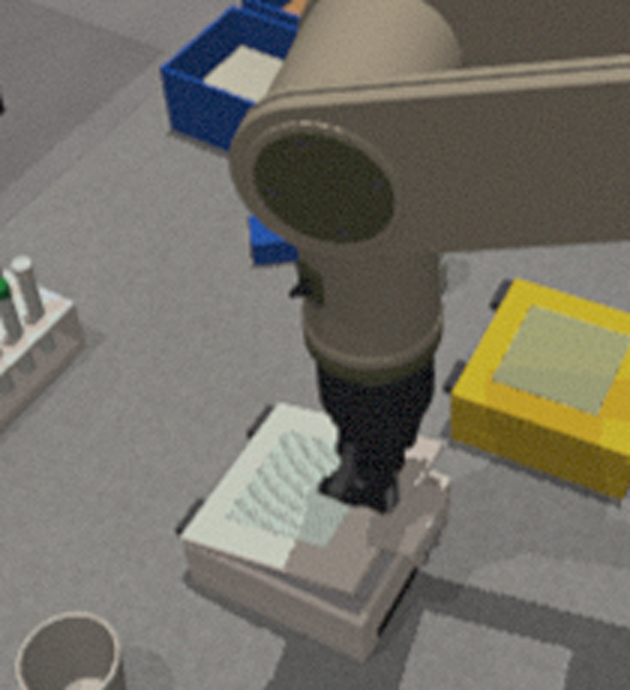

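About 15° remain, so I slow down.

```bash
python3 -m crank '{"slide":[[0.002,0,0.005],[0.001,0,0.005],[0.001,0,0.005],[0.001,0,0.005],[0,0,0.004],[0,0,0.004],[0,0,0.003],[0,0,0]],"twist":[0,0,0,0,0,0,0,0]}' 1 30
python3 -m crank '{"slide":[[0,0,0.0015],[0,0,0.0015],[0,0,0.0015],[0,0,0.0015],[0,0,0.001],[0,0,0],[0,0,0]],"twist":[0,0,0,0,0,0,0]}' 1 30
```

```text
time: 20.4
tool_pos: [460.4, 186.3, 68.7]
tcp_rot: [-180.0, -0.0, -176.5]
ft_force: [-0.1, 0.6, -1.1]
finger_gap: 0.2
time: 21.1
tool_pos: [460.8, 186.3, 62.3]
tcp_rot: [-180.0, 0.0, -176.5]
ft_force: [-0.0, 0.4, -0.2]
finger_gap: 0.3
```

```bash
python3 -m crank '{"slide":[[0,0,0.001],[0,0,0.001],[0,0,0],[0,0,0]],"twist":[0,0,0,0]}' 1 30
python3 -m crank '{"slide":[[0,0,0.001],[0,0,0],[0,0,0]],"twist":[0,0,0]}' 1 30
```

```text
time: 21.5
tool_pos: [461.0, 186.5, 61.9]
tcp_rot: [-180.0, 0.0, -176.5]
ft_force: [-7.6, -1.7, 15.5]
finger_gap: -0.2
time: 21.8
tool_pos: [461.0, 186.5, 61.8]
tcp_rot: [-180.0, 0.0, -176.5]
ft_force: [-12.5, -4.0, 24.3]
finger_gap: 0.3
```

Hard stop at z ≈ 62, which is the closed height, and the force has risen to 24 N. I back off and check.

```bash
python3 -m crank '{"slide":[[0,0,-0.005],[0,0,-0.02],[0,0,-0.045],[0,0,-0.045],[0,0,-0.045],[0,0,-0.03],[0,0,0]],"twist":[0,0,0,0,0,0,0]}' 1 30
python3 -m crank '{"slide":[[0,-0.04,0],[0,-0.045,0],[0,-0.045,0],[0,-0.045,0],[0,-0.045,0],[0,0,0],[0,0,0]],"twist":[0,0,0,0,0,0,0]}' 1 30
python3 - <<'E'
from h import *
s,d=snap("side","s15",(140,180,300,330),5);s,t=snap("top","t15",(80,100,430,290),2)
c=np.array([521.3,190.3,0]);th=np.radians(3.5);R=np.array([[np.cos(th),-np.sin(th),0],[np.sin(th),np.cos(th),0],[0,0,1]])
for P in([-76,71,62],[-76,-71,62],[-102,30,62],[-102,-30,62],[-102,-30,54]): X=c+R@P;print(P,((proj(d,X)-[140,180])*5).round(),proj(t,X).round(1))
E
```

```text
time: 22.5
tool_pos: [463.5, 187.2, 255.5]
tcp_rot: [179.9, 0.5, -176.5]
ft_force: [0.6, 0.5, -0.3]
finger_gap: -0.3
time: 23.2
tool_pos: [473.9, -34.0, 248.5]
tcp_rot: [180.0, -0.1, -176.7]
ft_force: [0.2, 0.2, 0.3]
finger_gap: -0.1
[-76, 71, 62] [503. 632.] [148.6 239.5]
[-76, -71, 62] [651. 383.] [200.9 237.2]
[-102, 30, 62] [602. 580.] [164.  248.5]
[-102, -30, 62] [663. 473.] [186.1 247.5]
[-102, -30, 54] [663. 483.] [186.6 247.3]
```

View pics/s15.png

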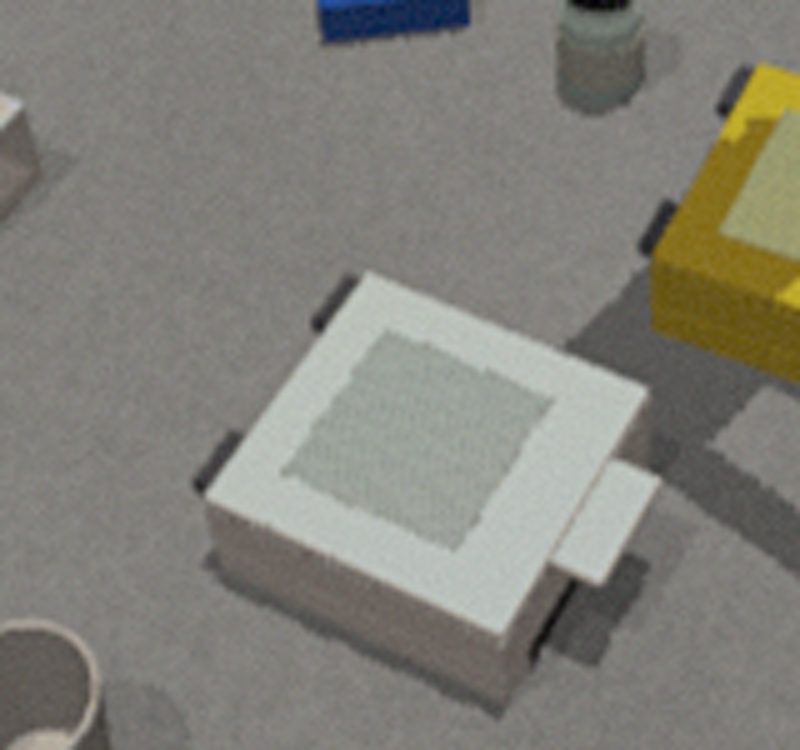

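View pics/t15.png

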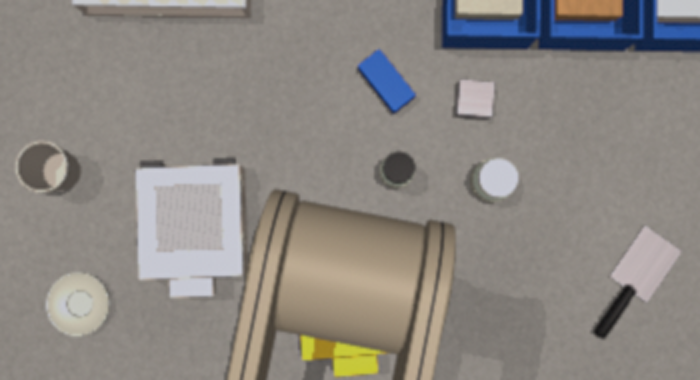

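The lid's corners in the side view, at about (503,635) and (648,392), match the predicted closed positions within a few pixels of the 5x crop. No gap shows, the bystanders are where they started, and the arm is clear.

```bash
python3 -c "
from bench import hand_in,status
print(status.sense()['time'],hand_in())"
```

```text
the job is handed in; nothing more can be done
23.3 None
```

I handed the job in at 23.3 s: the flask is flat between the ribs in the incubator and the lid is closed. No verdict is reported.

**What I did:** I tipped the standing flask over with the open jaws until it lay on a broad face, then let go and backed off. I picked it up by its narrow sides and set it between the ribs with the cap towards the front. I then pushed the lid down with the closed fingers, slowing to about 0.1 rad/s at the end.

**What my last checks showed:**
- **Flask:** its body centre was about 7 mm from the incubator's middle along x and 0.4 mm off the middle line, with about 1° of yaw. I measured this before closing the lid; the flask can't be seen now.
- **Lid:** it stopped firmly with the fingertips at 62 mm, the expected closed height. The corners in the side view match the closed position within a few pixels, but the angle itself was not measured.
- **Forces:** the wrist force peaked at about 28 N while I confirmed the lid's stop, and I saw no higher reading.
- **Bystanders:** the jar, vial, dish, beaker, slide box, counter and spatula look unmoved in the top view. I compared these by eye.

No check failed. The cameras disagreed by up to about 4 mm on the incubator's position across its width, so I used the wrist view for the placement.

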